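# Stand the slim tablet up at the microscope bench

## Task

Get a tablet ready to read at this lab bench: first push the folded-down backrest of the aluminium tablet stand up until it stops, then take the slim tablet, the one thin enough for the stand's groove, out of its charging dock. Lean it back against the raised backrest with its lower long edge down in the groove behind the lip, screen facing away from the robot, centred and square on the stand, setting it down without letting it drop. Leave the thick tablet in its dock and everything else on the bench where it is.

Things in the scene. Friction and masses are not known exactly. Their poses are not given: they have to be found in the camera images.
- stand: Aluminium stand, fixed. Origin: on the bench (z 0) below the hinge axis, mid-width; y along its width, x to its viewing side (away from robot). Base plate 140 mm wide (y), x -52 to +48 mm, top z 10 mm. Lip x 24 to 32 mm, full width, top z 22 mm. Groove between raised backrest and lip: 17 mm wide, floor z 10 mm: a 10 mm slab goes in, a 24 mm one does not. Hinge axis along y at x 0, z 16 mm.
- backrest (a joint): Stiff hinge of the backrest, a plate 120 mm wide, 82 mm from hinge axis to free edge, 8 mm thick (4 mm each side of the hinge plane). 0 rad: leaning 60 degrees from vertical towards the robot (stand -x); grows as it is raised; stops at 0.663 rad, leaning 22 degrees from vertical. It stays where it is left; about 0.35 N m moves it.
- rest_edge (a point): Middle of the backrest's free upper edge (mid-thickness); moves with the backrest.
- groove (a point): Middle of the groove floor in the stand: 15.5 mm to the stand's x side of the hinge axis, mid-width, 10 mm above the bench.
- slim_tablet: The slim tablet: grey slab 10 mm thick (x), 200 mm wide (y), 150 mm high (z), about 0.4 kg, standing upright on its lower long edge in its dock. Origin: centre of that lower edge face. z points to its upper edge; its x axis points out of the black screen.
- thick_tablet: The other tablet in a thick rubber case: 24 mm thick (x), 210 mm wide (y), 156 mm high (z), 0.65 kg, upright in its dock; origin at the centre of its lower edge face, x out of the screen. Not to be used.
- slim_dock: White charging dock of the slim tablet, fixed to the bench: 66 mm (x) by 110 mm (y), 34 mm high, with a slot 13 mm wide along y, open at both ends, its floor 6 mm above the bench. Origin: centre of its underside. Screen of the docked tablet faces its +x.
- thick_dock: White charging dock of the thick tablet, fixed: same outside size, slot 27 mm wide, floor 6 mm above the bench. Origin: centre of its underside. Which dock is nearer the robot varies.
- rack_a: Wooden slide rack with glass slides, loose, 100 x 34 mm, 42 mm high, lying between stand and docks; origin: centre of its underside. Bystander.
- rack_b: Second, equal wooden slide rack, loose, beyond the stand; origin: centre of its underside. Bystander.
- mouse: Black computer mouse, loose, 100 x 58 mm, 32 mm high, on a mat; origin: centre of its underside. Bystander.
- jar: Amber jar with white cap, loose, diameter 56 mm, 75 mm high, beyond the docks; origin: centre of its underside. Bystander.
- slide_box: Grey plastic slide box, closed, loose, 90 x 85 mm, 34 mm high, to the right of the stand; origin: centre of its underside. Bystander.

How it is judged:
On the way, in this order (a step that is already met when the one before it is completed fails the run):
1. the backrest is raised to its stop (at least 0.61 of 0.663 rad) while the slim tablet is still in its dock (value of joint backrest above 0.61 rad and height (world z) of slim_tablet below 0.03 m), for 0.2 s.
2. the slim tablet is lifted clear of its dock (height (world z) of slim_tablet above 0.045 m), for 0.1 s.
At the end, for the whole second after the job is handed in: Backrest still up (over 0.58 rad); slim tablet released and still, lower edge in the groove (within 8 mm of its floor), within 25 mm of mid-stand, square within 8 degrees, leaning back 15 to 35 degrees, screen away from the robot; thick tablet and bystanders left in place (value of joint backrest above 0.58 rad and z of slim_tablet in the frame of stand between 0.006 and 0.018 m and x of slim_tablet in the frame of stand between 0.003 and 0.024 m and y of slim_tablet in the frame of stand between -0.025 and 0.025 m and angle between the y axis of slim_tablet and the y axis of stand, either way round below 0.14 rad and angle between slim_tablet's own x axis and vertical between 0.96 and 1.31 rad and linear speed of slim_tablet below 0.02 m/s and angular speed of slim_tablet below 0.1 rad/s); the robot touches nothing.
It fails at once if the slim tablet drops or topples: it moves faster than 0.35 m/s while no finger holds it (linear speed of slim_tablet above 0.35 m/s and contact force between the fingers and slim_tablet below 0.05 N).
It fails at once if the thick tablet is moved by more than 20 mm (distance of thick_tablet from where it was at the start of the episode above 0.02 m).
It fails at once if a bystander (slide rack, mouse, jar, slide box) is moved by more than 30 mm (distance of any of rack_a, rack_b, mouse, jar, slide_box from where it was at the start of the episode above 0.03 m).
It also fails if it takes over 56 s, if anything falls off the work surface, if the arm or the gripper's body presses on something with over 40 N, if the wrist force passes 120 N, or if a joint passes its speed limit or range.

## Robot

A 7-joint arm with a two-finger parallel gripper is mounted at the origin on the work surface. World frame = base frame: x ahead of the robot, y to its left, z up, the work surface at z = 0. Lengths are in m, angles in rad, forces in N, time in s.
With the tool pointing down it reaches from about 0.425 to 0.875 m from the base axis. Payload 4.7 kg.
Tool frame: the origin (TCP) lies between the finger pads; the fingertips stand 14 mm ahead of it and the grasp point (between the pads) lies 5 mm behind it; z points along the fingers, y is the line along which they close (so a half turn about z gives the same grasp; the last joint's range is limited). The gripper opens to 87 mm and grips with 3 to 60 N. Pads are 19 mm wide; open, the fingers measure 117 mm over their backs; the gripper's body (75 mm by 190 mm) begins 51 mm behind the grasp point.
Start: joints at [-1.145, 0.321, -0.07, 1.45, 0.023, 1.371, -0.057], TCP at [0.26, 0.596, 0.237] pointing down, gripper open.
Joint ranges: [-2.86, 2.86], [-0.3, 2.09], [-1.38, 1.24], [0.06, 2.45], [-1.56, 4.7], [0.09, 2.05], [-2.69, 2.69]. Speed limits (rad/s): [2.57, 2.57, 3.14, 3.14, 3.14, 3.14, 3.14].

## Interface

Orientations are given as a rotation vector (axis times angle).
In Python, from bench import ctrl gives the robot as it stands.
- The arm moves only by the tool step_arm, never from a script. Its argument "commands" is a list of rows, each an object with "travel": the shift along the tool's x, y, z in m, a list of three; "turn": the turn, a rotation vector about the tool's x, y, z in degrees, a list of three. A call has 1 to 5 rows; each row is the pose to reach, as a shift and turn from the pose commanded when the call began, along the tool's axes at that moment; what a row does not reach only later rows make up. A row lasts 1/10 s, in which the tool goes at most 50 mm and 8.59 degrees, less where a joint would pass 70% of its speed; a pose out of reach is approached as far as the arm can. A call with a gripper value outside its range is refused whole. "gripper" is the opening, from 0 (shut) to 1 (fully open), set as the call begins (left out, the last holds). The fingers move at their own pace and stop on an object; "force" is the grip in N (left out, the last holds). Time passes only in rows, so rows that repeat a pose let the fingers close. It gives the time, the measured TCP pose, the force, the opening and the grip force at its end, in the units of the state.
- ctrl.get_state(): the state, without advancing time (a new reading comes with each control period).
- ctrl.get_image(name): name is "scene" or "side" or "wrist"; returns the picture (480x640x3 uint8, red, green, blue); there is no depth.
- ctrl.camera_model(name): a dict with "fx", "fy", "cx", "cy" (pixels), "k1" (the pictures are not rectified: a ray, as slopes to the right and down, at radius r is drawn at 1 + k1 r^2 times it, then the intrinsics apply), "R" (3x3) and "t" (3): a world point X has camera coordinates R X + t; the wrist camera has in their place "T_tool_cam" (4x4, takes a point from camera to tool coordinates, whose origin is the TCP and whose axes are the flange's). Camera axes: x right, y down, z forward; pixel columns grow to the right and rows downward; lengths in m; the calibration is good to about 2 mm. A picture is of the moment at which its call begins: read the wrist's pose just before it. camera_model takes no time and is no camera call.
- ctrl.close_job(): hands the job in; it is judged then, once.
The state is a dict: "time": time; "joint_positions": joint angles; "qd": joint speeds; "joint_torque": joint torques, N m; "position": TCP position; "tool_rot": TCP orientation; "ft_force": force on the tool from outside, world axes, zero at the start; "torque": the same for the moment, N m; "grip_width": opening from 0.0 (shut) to 1.0 (fully open); "grip_force": force on a finger pad.
Only numpy, scipy, OpenCV 4.12 (cv2) and the standard library are available. Lean on these libraries where they do the work, as an engineer would, in place of code of your own. Each camera call takes 0.05 s, during which the arm holds its last target. There are 200 camera calls.

## Working session

There is one attempt and no reset: what is moved stays moved. The work goes in short steps, Python scripts to look and compute and a tool call to move; the robot and the scene stay as the last step left them, time stands still between calls to the robot, and variables do not carry over. Pictures are saved under pics/ and viewed, at most 10 in all, crops included, and the job is handed in when it is done.

Besides the shell and the picture viewer there is one more tool, called after ">>>" in YAML: its name, and indented under it one key for each argument. step_arm: Moves the arm, as the interface text tells. Its arguments: {"type":"object","properties":{"commands":{"type":"array"},"gripper":{"type":"number"},"force":{"type":"number"}},"required":["commands"]}

```bash
ls; mkdir -p pics
python3 - <<'E'
from bench import ctrl
import cv2, json
import numpy as np
print(ctrl.get_state())
for n in ("scene","side","wrist"):
    im=ctrl.get_image(n); cv2.imwrite(f"pics/{n}0.png",im[:,:,::-1])
    print(n,ctrl.camera_model(n))
E
```

```text
pics
{'time': 0.0, 'joint_positions': array([-1.14490032,  0.32180752, -0.07012485,  1.4516623 ,  0.02258744,
        1.3707459 , -0.05688516]), 'qd': array([-9.40119699e-04,  9.18040724e-05, -1.24071852e-04, -1.22743584e-04,
       -1.34196013e-04,  1.22538822e-03,  9.81785402e-04]), 'joint_torque': array([-7.27482784e-04, -4.91286421e+01, -4.04052073e-01, -3.12535679e+01,
       -6.38427003e-02,  4.36849322e-02,  1.75573859e-04]), 'position': array([0.25998103, 0.5951923 , 0.23547819]), 'tool_rot': array([-6.42099998e-01, -3.07496014e+00,  2.84249203e-03]), 'ft_force': array([ 0.33992442, -0.53229633,  0.52125057]), 'torque': array([-0.03134886,  0.00371406,  0.0319189 ]), 'grip_force': 0.0, 'grip_width': 0.9992536901542999}
scene {'fx': 495.8920701117499, 'fy': 495.8920701117499, 'cx': 321.1307333606655, 'cy': 242.43243530586497, 'k1': -0.12040530700385815, 'R': array([[-0.09510967,  0.9954592 ,  0.00389102],
       [ 0.83017155,  0.08147328, -0.55152271],
       [-0.54933537, -0.04922493, -0.8341508 ]]), 't': array([ 0.17145634, -0.46475758,  1.61692223])}
side {'fx': 584.7041037153127, 'fy': 584.7041037153127, 'cx': 317.51205072990143, 'cy': 239.91190327059238, 'k1': -0.14462465328066523, 'R': array([[ 0.88078833, -0.47350328,  0.00255973],
       [-0.30871251, -0.57833457, -0.75513291],
       [ 0.3590383 ,  0.66432204, -0.65556672]]), 't': array([-0.61493083,  0.1916233 ,  1.34394382])}
wrist {'fx': 343.31514138854607, 'fy': 343.31514138854607, 'cx': 316.19987323728066, 'cy': 237.4152606719931, 'k1': -0.000991227256980249, 'T_tool_cam': array([[ 1.76725344e-04, -9.63231315e-01, -2.68673414e-01,
         7.42308864e-02],
       [ 9.99999943e-01,  9.32822922e-05,  3.23340177e-04,
         8.40110817e-04],
       [-2.86388912e-04, -2.68673456e-01,  9.63231277e-01,
        -1.48769250e-01],
       [ 0.00000000e+00,  0.00000000e+00,  0.00000000e+00,
         1.00000000e+00]])}
```

View pics/scene0.png

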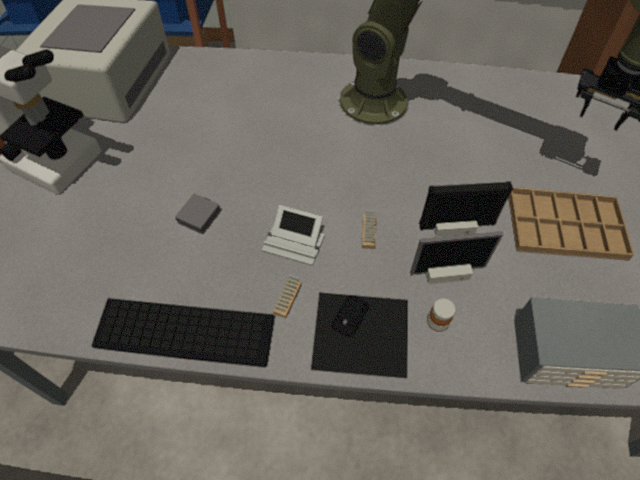

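View pics/side0.png

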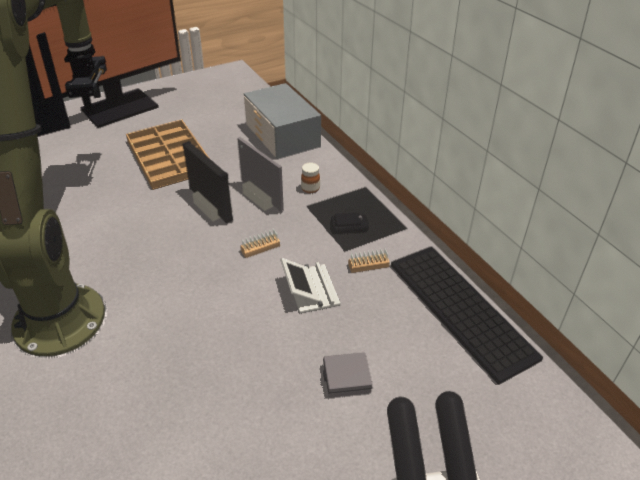

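The scene picture shows the stand at about (295,235), the black thick tablet at (465,207) nearer the robot, and the grey slim tablet at (455,253) in the farther dock. Rack_a is at (369,230), rack_b at (288,297), the jar at (441,314) and the box at (198,213). The side view agrees: stand (308,285), slim tablet (262,175), thick tablet (208,182).

Run:
```python
import cv2, numpy as np
a=cv2.imread("pics/scene0.png"); b=cv2.imread("pics/side0.png")
def c(im,x,y,w,h,s): return cv2.resize(im[y:y+h,x:x+w],None,fx=s,fy=s,interpolation=cv2.INTER_CUBIC)
# four panels 400x300
o=np.vstack([np.hstack([c(a,255,195,80,60+15,5)[:300,:400], c(a,405,175,110,110,3.64)[:300,:400]][0:1]+[cv2.resize(a[175:290,400:520],(400,300))]),
 np.hstack([cv2.resize(b[250:316,270:350],(400,300)),cv2.resize(b[135:225,180:300],(400,300))])])
cv2.imwrite("pics/crops.png",o);print(o.shape)
```

```text
(600, 800, 3)
```

View pics/crops.png

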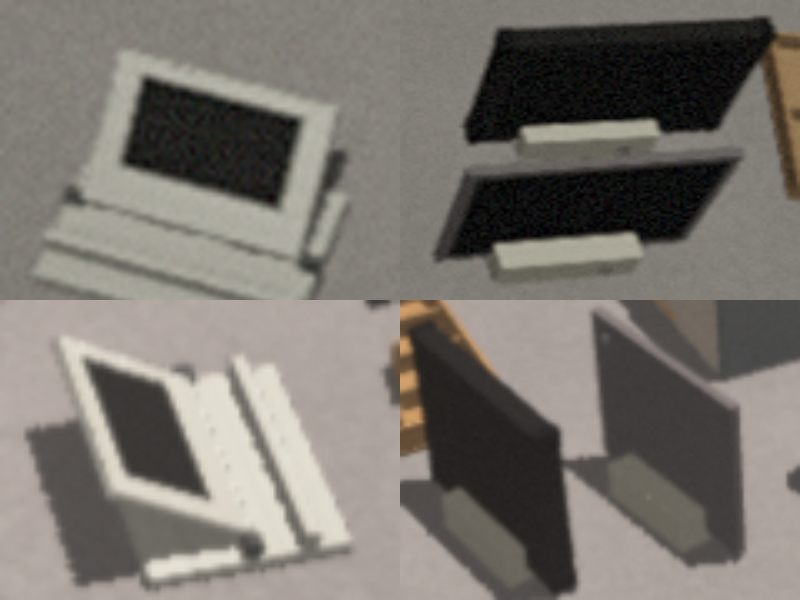

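The crops show clean corners. In the scene panels these are the backrest's free edge (122,52)-(338,105) and the slim top edge (467,172)-(743,150). In the side panels they are the backrest (113,493)-(62,340) and the tablet top (740,405)-(597,310). I'll triangulate these.

```bash
cat > h.py <<'E'
import cv2, numpy as np
from bench import ctrl
from scipy.spatial.transform import Rotation as Rn
def ray(cam,uv,pose=None):
    m=ctrl.camera_model(cam)
    K=np.array([[m['fx'],0,m['cx']],[0,m['fy'],m['cy']],[0,0,1]])
    p=cv2.undistortPoints(np.array([[uv]],float),K,np.array([m['k1'],0,0,0]))[0,0]
    d=np.array([p[0],p[1],1.])
    if 'R' in m: return -m['R'].T@m['t'], m['R'].T@d
    T=pose@m['T_tool_cam']; return T[:3,3],T[:3,:3]@d
def plane(cam,uv,z,pose=None):
    o,d=ray(cam,uv,pose); return o+d*(z-o[2])/d[2]
def tri(r1,r2):
    (a,u),(b,v)=r1,r2
    s=np.linalg.lstsq(np.c_[u,-v],b-a,rcond=None)[0]
    p,q=a+u*s[0],b+v*s[1]; return (p+q)/2,np.linalg.norm(p-q)
def pose(s):
    T=np.eye(4);T[:3,:3]=Rn.from_rotvec(s['tool_rot']).as_matrix();T[:3,3]=s['position'];return T
E
python3 - <<'E'
from h import *
np.set_printoptions(precision=4,suppress=True)
TL=lambda u,v:(255+u/5,195+v/5); BL=lambda u,v:(270+u/5,250+(v-300)*66/300)
TR=lambda u,v:(400+(u-400)*.3,175+v*115/300); BR=lambda u,v:(180+(u-400)*.3,135+(v-300)*.3)
for n,a,b in [("rest -y",TL(122,52),BL(113,493)),("rest +y",TL(338,105),BL(62,340)),
 ("slim -y",TR(467,172),BR(740,405)),("slim +y",TR(743,150),BR(597,310)),
 ("thick -y",TR(500,30),BR(558,430)),("thick +y",TR(772,20),BR(418,325)),
 ("base front-y",TL(38,275),BL(350,548))]:
    print(n,*tri(ray("scene",a),ray("side",b)))
E
```

```text
rest -y [ 0.509  -0.233   0.0653] 0.0012626831179372224
rest +y [ 0.5357 -0.119   0.0667] 0.003906087107333857
slim -y [0.6511 0.1144 0.1591] 0.002081183801912929
slim +y [0.6073 0.3098 0.1569] 0.003588393007269227
thick -y [0.5027 0.1363 0.1731] 0.009079737251759427
thick +y [0.4592 0.3458 0.1666] 0.003542714468425391
base front-y [ 0.6139 -0.2674  0.0052] 0.001904677040275354
```

```bash
cat >> h.py <<'E'
np.set_printoptions(precision=4,suppress=True)
def Rt(ang,tilt=0):
    "tool down with tool y at world heading ang (deg), tilted by tilt deg about the horizontal axis 90 deg left of y"
    a=np.radians(ang); y=np.array([np.cos(a),np.sin(a),0]); z=np.array([0,0,-1.]); x=np.cross(y,z)
    return Rn.from_rotvec(np.radians(tilt)*np.array([-y[1],y[0],0])).as_matrix()@np.c_[x,y,z]
def go(p,R,s=None):
    T=pose(s or ctrl.get_state())
    d=T[:3,:3].T@(np.array(p)-T[:3,3]); w=Rn.from_matrix(T[:3,:3].T@R).as_rotvec(degrees=True)
    print("travel",d,"turn",w,"n",np.ceil(max(np.linalg.norm(d)/.05,np.linalg.norm(w)/8.59))); return d,w
def pts(cam,T=None):
    pass
E
python3 - <<'E'
from h import *
T=pose(ctrl.get_state()); print(T)
go([.48,.2,.237],Rt(76.8)); go([.474,-.164,.237],Rt(76.8))
E
```

```text
[[-0.9164  0.4002 -0.0005  0.26  ]
 [ 0.4002  0.9164 -0.0014  0.5953]
 [-0.0001 -0.0014 -1.      0.2357]
 [ 0.      0.      0.      1.    ]]
travel [-0.3598 -0.2742 -0.0008] turn [ -0.0826  -0.0025 -10.3905] n 10.0
travel [-0.4999 -0.6102 -0.0004] turn [ -0.0826  -0.0025 -10.3905] n 16.0
```

>>> step_arm:
  commands:
    - {"travel":[-0.04,-0.03,0],"turn":[0,0,0]}
    - {"travel":[-0.08,-0.06,0],"turn":[0,0,0]}
    - {"travel":[-0.11,-0.085,0],"turn":[0,0,0]}
    - {"travel":[-0.145,-0.11,0],"turn":[0,0,0]}
    - {"travel":[-0.18,-0.137,0],"turn":[0,0,0]}
  gripper: 0

```text
time: 0.65
position: [0.3708, 0.3965, 0.2364]
tool_rot: [-0.642, -3.075, -0.0]
ft_force: [0.6, -0.7, -0.2]
grip_width: 0.63
grip_force: 0.0
```

>>> step_arm:
  commands:
    - {"travel":[-0.036,-0.027,0],"turn":[0,0,-2]}
    - {"travel":[-0.072,-0.055,0],"turn":[0,0,-4]}
    - {"travel":[-0.108,-0.082,0],"turn":[0,0,-6]}
    - {"travel":[-0.144,-0.11,0],"turn":[0,0,-8]}
    - {"travel":[-0.18,-0.137,0],"turn":[0,0,-10.4]}

```text
time: 1.15
position: [0.4809, 0.1986, 0.2365]
tool_rot: [0.358, 3.121, 0.0]
ft_force: [0.2, 0.2, 0.8]
grip_width: 0.173
grip_force: 0.0
```

Run:
```python
from h import *
print(pose(ctrl.get_state()))
go([.465,-.162,.237],Rt(76.8))
```

```text
[[-0.974   0.2267  0.0001  0.4809]
 [ 0.2267  0.974   0.0002  0.1986]
 [-0.      0.0003 -1.      0.2365]
 [ 0.      0.      0.      1.    ]]
travel [-0.0663 -0.3548 -0.0005] turn [0.0148 0.0023 0.0961] n 8.0
```

>>> step_arm:
  commands:
    - {"travel":[-0.008,-0.045,0],"turn":[0,0,0]}
    - {"travel":[-0.016,-0.09,0],"turn":[0,0,0]}
    - {"travel":[-0.024,-0.135,0],"turn":[0,0,0]}
    - {"travel":[-0.032,-0.18,0],"turn":[0,0,0]}
    - {"travel":[-0.04,-0.225,0],"turn":[0,0,0]}

```text
time: 1.65
position: [0.4674, -0.0295, 0.2365]
tool_rot: [0.361, 3.121, 0.001]
ft_force: [0.9, -1.2, -0.2]
grip_width: 0.005
grip_force: 0.0
```

>>> step_arm:
  commands:
    - {"travel":[-0.01,-0.045,0],"turn":[0,0,0]}
    - {"travel":[-0.018,-0.09,0],"turn":[0,0,0]}
    - {"travel":[-0.026,-0.13,0],"turn":[0,0,0]}
    - {"travel":[-0.026,-0.13,0],"turn":[0,0,0]}
    - {"travel":[-0.026,-0.13,0],"turn":[0,0,0]}

```text
time: 2.15
position: [0.4633, -0.1608, 0.2364]
tool_rot: [-0.365, -3.12, -0.001]
ft_force: [-0.2, 1.4, -0.3]
grip_width: 0.006
grip_force: 0.0
```

Run:
```python
from h import *
s=ctrl.get_state(); im=ctrl.get_image("wrist"); cv2.imwrite("pics/w1.png",im[:,:,::-1]); np.save("w1.npy",pose(s)); print(pose(s))
```

```text
[[-0.973   0.2307 -0.0002  0.4633]
 [ 0.2307  0.973   0.0007 -0.1608]
 [ 0.0004  0.0006 -1.      0.2364]
 [ 0.      0.      0.      1.    ]]
```

View pics/w1.png

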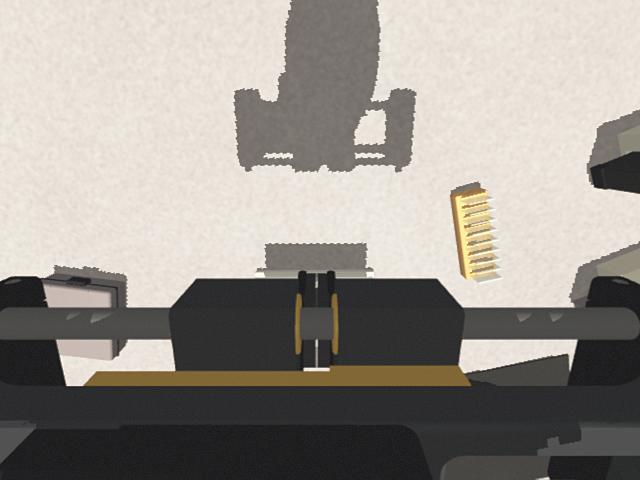

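The wrist camera looks back at the robot side, with the gripper hiding the lower half. The backrest's free edge is the white line on row 272, from column 257 to 373. It is level and centred between the fingers, so the yaw and lateral position are good.

Run:
```python
from h import *
T=np.load("w1.npy"); im=cv2.imread("pics/w1.png").astype(int)
print(im[255:285,262].sum(1)//3, im[255:285,368].sum(1)//3)
for uv in [(257,271),(373,271)]: print(plane("wrist",uv,.055,T))
```

```text
[225 223 224 223 226 228 231 231 231 229 232 233 231 193 118 125 142 214
 255 251 250 255 214 115  49  39  44  44  44  48] [231 231 230 229 229 228 228 229 229 230 230 229 129 101 115 132 153 241
 253 251 254 245 195 119  47  42  41  45  43  46]
[ 0.5019 -0.2312  0.055 ]
[ 0.5294 -0.1153  0.055 ]
```

>>> step_arm:
  commands:
    - {"travel":[0,0,0.045],"turn":[0,0,0]}
    - {"travel":[0,0,0.09],"turn":[0,0,0]}
    - {"travel":[0,0,0.135],"turn":[0,0,0]}
    - {"travel":[0,0,0.17],"turn":[0,0,0]}
    - {"travel":[0,0,0.184],"turn":[0,0,0]}

```text
time: 2.7
position: [0.4613, -0.1576, 0.0491]
tool_rot: [-0.355, -3.115, -0.001]
ft_force: [0.3, -0.2, -0.4]
grip_width: 0.007
grip_force: 0.0
```

>>> step_arm:
  commands:
    - {"travel":[-0.015,0,0],"turn":[0,0,0]}
    - {"travel":[-0.03,0,0],"turn":[0,0,0]}
    - {"travel":[-0.04,0,0],"turn":[0,0,0]}
    - {"travel":[-0.05,0,0],"turn":[0,0,0]}
    - {"travel":[-0.055,0,0],"turn":[0,0,0]}

```text
time: 3.2
position: [0.5089, -0.1695, 0.0518]
tool_rot: [-0.357, -3.1, -0.01]
ft_force: [-31.9, 9.7, 25.5]
grip_width: 0.004
grip_force: 16.6
```

>>> step_arm:
  commands:
    - {"travel":[-0.005,0,0],"turn":[0,0,0]}
    - {"travel":[-0.01,0,0],"turn":[0,0,0]}
    - {"travel":[-0.015,0,0],"turn":[0,0,0]}
    - {"travel":[-0.018,0,0],"turn":[0,0,0]}
    - {"travel":[-0.02,0,0],"turn":[0,0,0]}

```text
time: 3.7
position: [0.5066, -0.1688, 0.047]
tool_rot: [-0.355, -3.053, -0.027]
ft_force: [-70.7, 20.1, 46.3]
grip_width: 0.005
grip_force: 38.4
```

Pushing level jams the backrest, because the force runs straight through the hinge. I'll back off, tilt the fingers under the free edge, and lift along its arc.

>>> step_arm:
  commands:
    - {"travel":[0.02,0,0],"turn":[0,0,0]}
    - {"travel":[0.045,0,0],"turn":[0,0,0]}
    - {"travel":[0.07,0,0],"turn":[0,0,0]}
    - {"travel":[0.07,0,0],"turn":[0,0,0]}

```text
time: 4.1
position: [0.4658, -0.1601, 0.0525]
tool_rot: [-0.361, -3.118, -0.004]
ft_force: [-0.0, 0.5, 0.3]
grip_width: 0.006
grip_force: 0.0
```

>>> step_arm:
  commands:
    - {"travel":[0,0,0],"turn":[0,-8,0]}
    - {"travel":[0,0,0],"turn":[0,-16,0]}
    - {"travel":[0,0,0],"turn":[0,-24,0]}
    - {"travel":[0,0,0],"turn":[0,-32,0]}
    - {"travel":[0,0,0],"turn":[0,-35,0]}

```text
time: 4.6
position: [0.4733, -0.1538, 0.0615]
tool_rot: [0.29, 2.652, -0.038]
ft_force: [1.5, 0.7, 1.1]
grip_width: 0.005
grip_force: 0.0
```

```bash
cat >> h.py <<'E'
SO=np.array([.587,-.190,0]); SR=Rn.from_euler('z',-13.3,degrees=True).as_matrix()
E
python3 - <<'E'
from h import *
s=ctrl.get_state(); T=pose(s); print(s['joint_positions'],s['ft_force'],s['time'])
print(SR.T@(T[:3,3]-SO)*1e3); print(SR.T@T[:3,:3])
# stand-frame displacement -> tool axes
for P in [(-80,0,36),(-74,0,40),(-56,0,63),(-35,0,77)]: print(P, T[:3,:3].T@(SO+SR@np.array(P)/1e3-T[:3,3])*1e3)
E
```

```text
[ 0.0169 -0.1219  0.2797  2.4035 -0.0745  0.3857  1.7181] [1.5013 0.6704 1.1194] 4.6
[-118.9728    9.0794   61.5331]
[[-0.8898 -0.0199  0.456 ]
 [-0.0073  0.9995  0.0294]
 [-0.4563  0.0229 -0.8895]]
(-80, 0, 36) [-22.9592 -10.4351  40.2149]
(-74, 0, 40) [-30.1232 -10.4629  39.3927]
(-56, 0, 63) [-56.635  -10.2944  27.1414]
(-35, 0, 77) [-81.7091 -10.3917  24.2637]
```

>>> step_arm:
  commands:
    - {"travel":[-0.006,-0.003,0.012],"turn":[0,0,0]}
    - {"travel":[-0.012,-0.006,0.025],"turn":[0,0,0]}
    - {"travel":[-0.02,-0.01,0.038],"turn":[0,-3,0]}
    - {"travel":[-0.023,-0.01,0.04],"turn":[0,-6,0]}
    - {"travel":[-0.023,-0.01,0.04],"turn":[0,-6,0]}

```text
time: 5.1
position: [0.5083, -0.1733, 0.0348]
tool_rot: [0.287, 2.551, -0.053]
ft_force: [-1.1, -0.4, 0.7]
grip_width: 0.006
grip_force: 0.0
```

```bash
cat > st.py <<'E'
from h import *
s=ctrl.get_state(); T=pose(s); print(s['time'],s['joint_positions'],SR.T@s['ft_force'])
print("stand mm",SR.T@(T[:3,3]-SO)*1e3); print(SR.T@T[:3,:3])
E
python3 st.py
```

```text
5.1 [-0.0035  0.0042  0.3397  2.415  -0.5095  0.1743  2.1605] [-0.9773 -0.5965  0.6955]
stand mm [-80.4595  -1.8599  34.7774]
[[-0.8393 -0.0146  0.5435]
 [ 0.0002  0.9996  0.0271]
 [-0.5437  0.0229 -0.8389]]
```

>>> step_arm:
  commands:
    - {"travel":[-0.006,0,-0.0035],"turn":[0,0,0]}
    - {"travel":[-0.015,0,-0.007],"turn":[0,0,0]}
    - {"travel":[-0.024,0,-0.0095],"turn":[0,0,0]}

```text
time: 5.4
position: [0.5216, -0.1761, 0.0555]
tool_rot: [0.285, 2.556, -0.052]
ft_force: [-5.6, 1.0, -0.4]
grip_width: 0.003
grip_force: 2.7
```

```bash
python3 st.py
```

```text
5.4 [-0.0032 -0.0146  0.3334  2.371  -0.3409  0.2318  1.9906] [-5.6382 -0.3257 -0.379 ]
stand mm [-66.894   -1.5174  55.4675]
[[-0.8418 -0.0169  0.5396]
 [-0.002   0.9996  0.0282]
 [-0.5398  0.0226 -0.8415]]
```

>>> step_arm:
  commands:
    - {"travel":[-0.011,0,-0.0025],"turn":[0,2,0]}
    - {"travel":[-0.02,0,-0.0035],"turn":[0,5,0]}
    - {"travel":[-0.028,0,-0.0035],"turn":[0,8,0]}
    - {"travel":[-0.035,0,-0.0025],"turn":[0,11,0]}
    - {"travel":[-0.038,0,-0.002],"turn":[0,11,0]}

```text
time: 5.9
position: [0.5457, -0.1821, 0.0747]
tool_rot: [0.305, 2.763, -0.024]
ft_force: [-24.5, 6.2, 8.3]
grip_width: 0.005
grip_force: 10.5
```

```bash
python3 st.py
```

```text
5.9 [-0.0037  0.0837  0.3247  2.1393 -0.1532  0.5693  1.7805] [-25.299    0.3712   8.2965]
stand mm [-42.0171  -1.8128  74.7247]
[[-0.9352 -0.0164  0.3537]
 [-0.0075  0.9996  0.0264]
 [-0.354   0.022  -0.935 ]]
```

>>> step_arm:
  commands:
    - {"travel":[-0.002,0,0],"turn":[0,0,0]}
    - {"travel":[-0.002,0,0],"turn":[0,0,0]}
    - {"travel":[0.01,0,0],"turn":[0,0,0]}
    - {"travel":[0.04,0,-0.01],"turn":[0,0,0]}
    - {"travel":[0.05,0,-0.05],"turn":[0,5,0]}

```text
time: 6.4
position: [0.4778, -0.168, 0.0975]
tool_rot: [0.316, 2.849, -0.014]
ft_force: [-0.4, 1.5, -1.8]
grip_width: 0.006
grip_force: 0.0
```

Run:
```python
from h import *
im=ctrl.get_image("side"); cv2.imwrite("pics/side1.png",im[:,:,::-1])
cv2.imwrite("pics/side1c.png",cv2.resize(im[220:340,240:400,::-1],(640,480),interpolation=cv2.INTER_CUBIC))
s=ctrl.get_state(); T=pose(s); print(s['time'],T)
R1=Rt(12.6)
for p in [(.53,-.05,.26),(.58,.09,.29),(.62,.21,.25)]: go(p,R1,s)
```

```text
6.45 [[-0.9354  0.2173  0.2788  0.4842]
 [ 0.2141  0.9759 -0.0423 -0.1707]
 [-0.2813  0.0201 -0.9594  0.1089]
 [ 0.      0.      0.      1.    ]]
travel [-0.0595  0.1308 -0.1373] turn [10.2592 13.9035 64.221 ] n 8.0
travel [-0.0848  0.2789 -0.1581] turn [10.2592 13.9035 64.221 ] n 8.0
travel [-0.0853  0.4039 -0.1136] turn [10.2592 13.9035 64.221 ] n 9.0
```

View pics/side1c.png

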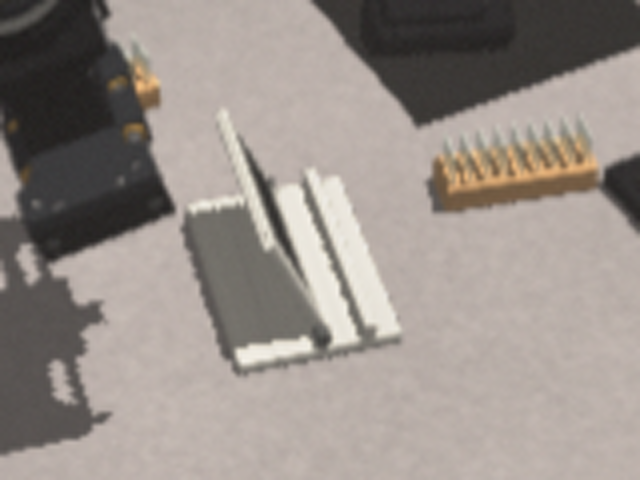

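The backrest now stands nearly upright, with its free edge running from about (222,112) to (268,243) in the crop. Next I'll move to the slim tablet and turn the gripper on the way.

>>> step_arm:
  commands:
    - {"travel":[-0.008,0.015,-0.035],"turn":[1.2,1.7,7.7]}
    - {"travel":[-0.018,0.03,-0.07],"turn":[2.4,3.3,15.4]}
    - {"travel":[-0.03,0.06,-0.1],"turn":[3.7,5,23]}
    - {"travel":[-0.045,0.095,-0.12],"turn":[4.9,6.6,30.8]}
    - {"travel":[-0.06,0.13,-0.138],"turn":[6.1,8.3,38.5]}
  gripper: 1

```text
time: 6.95
position: [0.5347, -0.0504, 0.2631]
tool_rot: [1.317, 2.701, -0.001]
ft_force: [1.5, -0.9, 0.3]
grip_width: 0.371
grip_force: 0.0
```

Run:
```python
from h import *
s=ctrl.get_state(); print(pose(s))
go((.585,.09,.29),Rt(12.6),s)
```

```text
[[-0.6081  0.7844  0.1222  0.5347]
 [ 0.7843  0.6175 -0.0602 -0.0504]
 [-0.1227  0.0593 -0.9907  0.2631]
 [ 0.      0.      0.      1.    ]]
travel [ 0.0762  0.1277 -0.0289] turn [ 4.9126  6.1791 25.361 ] n 4.0
```

>>> step_arm:
  commands:
    - {"travel":[0.018,0.03,-0.007],"turn":[1.1,1.4,5.5]}
    - {"travel":[0.036,0.06,-0.014],"turn":[2.2,2.7,11]}
    - {"travel":[0.055,0.095,-0.02],"turn":[3.5,4.3,17]}
    - {"travel":[0.076,0.128,-0.029],"turn":[4.9,6.2,25.4]}
    - {"travel":[0.076,0.128,-0.029],"turn":[4.9,6.2,25.4]}

```text
time: 7.45
position: [0.585, 0.096, 0.2878]
tool_rot: [-1.95, -2.459, -0.003]
ft_force: [0.7, -0.3, -0.7]
grip_width: 0.833
grip_force: 0.0
```

Run:
```python
from h import *
s=ctrl.get_state(); print(pose(s))
im=ctrl.get_image("scene"); cv2.imwrite("pics/scene1.png",im[:,:,::-1])
go((.628,.215,.25),Rt(12.6),s)
```

```text
[[-0.228   0.9737 -0.0009  0.585 ]
 [ 0.9737  0.228   0.0035  0.096 ]
 [ 0.0036 -0.0001 -1.      0.2878]
 [ 0.      0.      0.      1.    ]]
travel [0.1059 0.069  0.0382] turn [-0.0052 -0.2071  0.5793] n 3.0
```

Run:
```python
from h import *
s=ctrl.get_state(); np.save("w2.npy",pose(s))
im=ctrl.get_image("wrist"); cv2.imwrite("pics/w2.png",im[:,:,::-1])
```

```text
(no output)
```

View pics/w2.png

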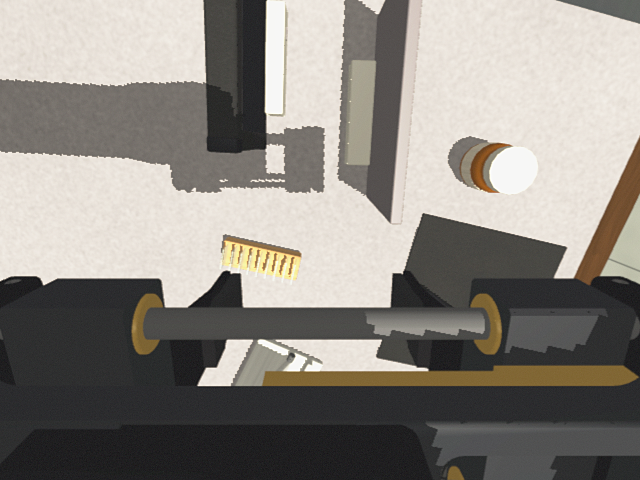

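The wrist picture shows the slim tablet's pale top face as a strip, from about (415,0) down to (391..402,222). The thick tablet is at columns 205-265 and the jar at (510,170). I'll fit the strip on the plane z = 0.156.

Run:
```python
from h import *
T=np.load("w2.npy"); im=cv2.imread("pics/w2.png"); g=cv2.cvtColor(im,cv2.COLOR_BGR2GRAY)
print(g[60,365:435]); print(g[200,365:435]); print(g[210:232,397])
B=[];F=[]
for v in range(10,215,10):
    r=cv2.GaussianBlur(im,(3,3),0)[v].astype(int); gr=r.sum(1)/3
    d=np.diff(gr); a=380+np.argmax(d[380:425]) if 0 else None
    L=np.where((gr[365:430]>110)&(gr[365:430]<205))[0]+365
    L=L[L>385]; B.append((L.min(),v)); F.append((L.max()+1,v))
B=np.array(B);F=np.array(F); print(B[::4],F[::4])
for E in(B,F):
    k=np.polyfit(E[:,1],E[:,0],1); 
    p=[plane("wrist",(np.polyval(k,v),v),.156,T) for v in (0,222)]; d=p[0]-p[1]
    print(k,p,"yaw",np.degrees(np.arctan2(-d[0],d[1])))
```

```text
[143 143 146 141 141 139 135 133 135 125  96  81  80  81  77  83  80  84
  81  79  82  81  80  80  81  83  81  82  83  83  80  80  82  80  82  80
  82  80 110 164 202 214 212 211 210 209 210 207 209 207 205 212 231 231
 228 227 225 227 229 231 232 232 230 227 226 228 230 231 229 227]
[228 230 234 228 163  93  73  77  82  82  83  81  82  82  82  83  82  80
  82  82  82  83  81  80  80  78  96 152 212 228 224 222 222 222 222 220
 221 216 210 227 229 228 228 228 226 227 227 228 229 229 225 223 219 222
 224 225 227 227 226 227 228 226 225 225 225 227 227 227 227 228]
[223 224 223 223 222 225 221 223 223 223 224 224 223 196 202 230 231 228
 230 231 224 219]
[[408  10]
 [404  50]
 [401  90]
 [397 130]
 [394 170]
 [391 210]] [[421  10]
 [407  50]
 [414  90]
 [400 130]
 [396 170]
 [393 210]]
[ -0.0849 408.5333] [array([0.6087, 0.2746, 0.156 ]), array([0.6416, 0.1162, 0.156 ])] yaw 11.719574602753495
[ -0.1431 421.7429] [array([0.6179, 0.2768, 0.156 ]), array([0.6418, 0.1163, 0.156 ])] yaw 8.491647264360783
```

Run:
```python
from h import *
go((.626,.214,.20),Rt(12));go((.626,.214,.129),Rt(12))
```

```text
travel [0.111  0.0694 0.0869] turn [-0.1182 -0.0154  1.0912] n 4.0
travel [0.111  0.0696 0.1579] turn [-0.1182 -0.0154  1.0912] n 5.0
```

>>> step_arm:
  commands:
    - {"travel":[0.037,0.023,0.01],"turn":[0,0,0]}
    - {"travel":[0.074,0.046,0.03],"turn":[0,0,0.5]}
    - {"travel":[0.111,0.069,0.055],"turn":[0,0,1.1]}
    - {"travel":[0.111,0.0695,0.087],"turn":[0,0,1.1]}
    - {"travel":[0.111,0.0695,0.087],"turn":[0,0,1.1]}

```text
time: 8.05
position: [0.6225, 0.2125, 0.1944]
tool_rot: [-1.973, -2.436, 0.015]
ft_force: [0.0, -0.5, -0.6]
grip_width: 0.995
grip_force: 0.0
```

Run:
```python
from h import *
s=ctrl.get_state(); T=pose(s); np.save("w3.npy",T); print(T)
im=ctrl.get_image("wrist"); cv2.imwrite("pics/w3.png",im[:,:,::-1])
go((.626,.214,.129),Rt(12),s)
g=cv2.cvtColor(im,cv2.COLOR_RGB2GRAY)
for v in(60,150,240): print(v,g[v,270:370])
```

```text
[[-0.2077  0.9781 -0.0115  0.6225]
 [ 0.9782  0.2077 -0.0028  0.2125]
 [-0.0004 -0.0119 -0.9999  0.1944]
 [ 0.      0.      0.      1.    ]]
travel [0.0007 0.0045 0.0654] turn [-0.6791  0.0208 -0.0121] n 2.0
60 [235 235 235 234 231 231 231 233 233 232 231 230 230 229 229 229 231 231
 234 235 232 233 233 232 231 228 227 228 231 232 233 234 235 234 233 233
 233 233 234 231 229 227 228 228 230 231 232 232 234 235 235 232 230 229
 229 228 229 229 229 228 228 227 227 228 227 224 220 221 221 224 224 226
 231 232 231 230 228 227 229 230 233 234 235 232 231 229 230 232 231 232
 233 234 234 232 231 232 231 232 234 234]
150 [117 114 112 112 114 116 115 113 113 112 112 114 112 113 117 114 116 113
 114 109 115 117 118 118 119 118 119 118 118 119 117 118 120 119 117 117
 116 114 119 118 119 118 117 115 113 109 121 164 197 209 209 209 209 212
 212 214 214 215 215 217 218 218 214 189 155 109 116 121 120 116 116 114
 115 115 116 119 116 115 115 165 230 230 227 226 225 225 224 223 223 224
 223 224 225 225 226 228 228 230 229 227]
240 [230 232 231 233 231 231 229 230 229 229 230 230 232 204 117 109 115 125
 152 154 156 159 156 157 158 156 158 156 156 156 154 157 155 156 156 157
 156 156 158 155 157 157 155 157 155 136 121 171 202 205 205 204 207 207
 207 210 211 211 210 211 208 188 172 239 251 248 247 247 247 247 247 247
 247 247 247 247 247 247 247 247 247 247 247 247 247 247 248 249 220 226
 225 223 223 225 227 227 224 222 226 228]
```

View pics/w3.png

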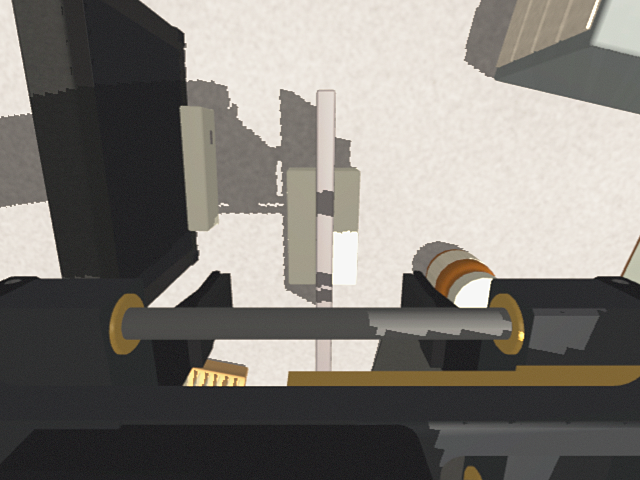

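Both fingers straddle the slim tablet. Its top face runs vertically in the image at columns 317-334, its far end is at row 91, and the fingers are clear of the dock and the jar.

Run:
```python
from h import *
T=np.load("w3.npy")
a=plane("wrist",(325.5,150),.156,T);b=plane("wrist",(324.,240),.156,T);c=plane("wrist",(326,91),.156,T)
d=a-b;print(a,b,c,"yaw",np.degrees(np.arctan2(-d[0],d[1])))
for p in(a,b,c):print(T[:3,:3].T@(p-T[:3,3]))
```

```text
[0.6122 0.2823 0.156 ] [0.622  0.2338 0.156 ] [0.6062 0.3106 0.156 ] yaw 11.430131549852346
[0.0704 0.0048 0.0384]
[0.0209 0.0044 0.0384]
[0.0993 0.0049 0.0383]
```

>>> step_arm:
  commands:
    - {"travel":[0,0.0045,0.02],"turn":[-0.7,0,0]}
    - {"travel":[0,0.0045,0.045],"turn":[-0.7,0,0]}
    - {"travel":[0,0.0045,0.065],"turn":[-0.7,0,0]}
    - {"travel":[0,0.0045,0.065],"turn":[-0.7,0,0]}

```text
time: 8.5
position: [0.629, 0.2118, 0.1341]
tool_rot: [1.98, 2.434, 0.01]
ft_force: [-0.1, -0.3, -0.6]
grip_width: 1.001
grip_force: 0.0
```

>>> step_arm:
  commands:
    - {"travel":[0,0,0],"turn":[0,0,0]}
    - {"travel":[0,0,0],"turn":[0,0,0]}
    - {"travel":[0,0,0],"turn":[0,0,0]}
    - {"travel":[0,0,0],"turn":[0,0,0]}
    - {"travel":[0,0,0],"turn":[0,0,0]}
  gripper: 0
  force: 35

```text
time: 9.0
position: [0.6295, 0.2153, 0.135]
tool_rot: [1.976, 2.438, 0.016]
ft_force: [-0.1, 0.1, 0.1]
grip_width: 0.63
grip_force: 0.0
```

>>> step_arm:
  commands:
    - {"travel":[0,0,0],"turn":[0,0,0]}
    - {"travel":[0,0,0],"turn":[0,0,0]}
    - {"travel":[0,0,0],"turn":[0,0,0]}
    - {"travel":[0,0,0],"turn":[0,0,0]}
    - {"travel":[0,0,0],"turn":[0,0,0]}

```text
time: 9.5
position: [0.6291, 0.2153, 0.1343]
tool_rot: [1.976, 2.439, 0.014]
ft_force: [0.1, 0.1, 0.6]
grip_width: 0.173
grip_force: 0.0
```

>>> step_arm:
  commands:
    - {"travel":[0,0,0.004],"turn":[0,0,0]}
    - {"travel":[0,0,0.004],"turn":[0,0,0]}
    - {"travel":[0,0,0.004],"turn":[0,0,0]}
    - {"travel":[0,0,0.004],"turn":[0,0,0]}

```text
time: 9.9
position: [0.6283, 0.2152, 0.133]
tool_rot: [1.977, 2.439, 0.013]
ft_force: [-6.1, -2.1, 13.4]
grip_width: 0.114
grip_force: 35.5
```

Run:
```python
from h import *
s=ctrl.get_state();print(s['grip_force'],s['ft_force'],pose(s))
```

```text
35.51238224375993 [-6.1322 -2.129  13.3822] [[-0.207   0.9783  0.0064  0.6283]
 [ 0.9783  0.207   0.0053  0.2152]
 [ 0.0038  0.0073 -1.      0.133 ]
 [ 0.      0.      0.      1.    ]]
```

>>> step_arm:
  commands:
    - {"travel":[0,0,-0.015],"turn":[0,0,0]}
    - {"travel":[0,0,-0.035],"turn":[0,0,0]}
    - {"travel":[0,0,-0.065],"turn":[0,0,0]}
    - {"travel":[0,0,-0.1],"turn":[0,0,0]}
    - {"travel":[0,0,-0.135],"turn":[0,0,0]}

```text
time: 10.4
position: [0.6277, 0.2143, 0.2654]
tool_rot: [1.977, 2.439, 0.012]
ft_force: [0.6, 0.5, -4.3]
grip_width: 0.109
grip_force: 34.9
```

Run:
```python
from h import *
s=ctrl.get_state(); T=pose(s); print(s['time'],s['grip_force'],s['ft_force'],T); np.save("w4.npy",T)
for n in("wrist","side","scene"):
    im=ctrl.get_image(n); cv2.imwrite(f"pics/{n}4.png",im[:,:,::-1])
a=cv2.imread("pics/side4.png"); b=cv2.imread("pics/wrist4.png")
cv2.imwrite("pics/c4.png",np.vstack([np.hstack([cv2.resize(a[80:320,200:520],(400,300)),cv2.resize(b,(400,300))]),
  cv2.resize(cv2.imread("pics/scene4.png")[150:350,240:560],(800,300)) if 0 else np.hstack([cv2.resize(cv2.imread("pics/scene4.png")[160:320,340:560],(400,300)),cv2.resize(cv2.imread("pics/scene4.png")[195:270,250:350],(400,300))])]))
```

```text
10.4 34.93030335986987 [ 0.5585  0.4814 -4.3473] [[-0.2071  0.9783  0.0063  0.6277]
 [ 0.9783  0.207   0.0047  0.2143]
 [ 0.0033  0.0071 -1.      0.2654]
 [ 0.      0.      0.      1.    ]]
```

View pics/c4.png

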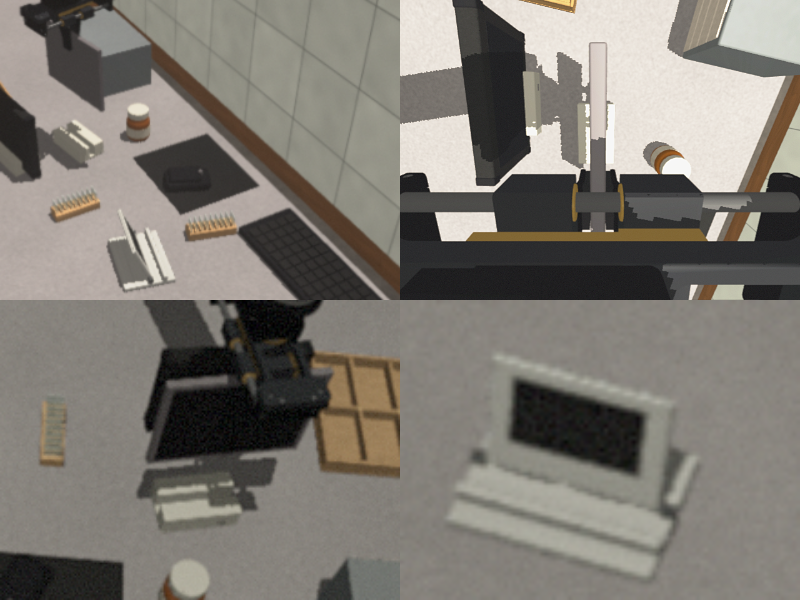

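The tablet is lifted cleanly with the dock empty below it, and it hangs straight in the gripper (wrist panel). The stand with its raised backrest is unobstructed in the scene panel, so I'll refine its pose from both views.

Run:
```python
from h import *
S=lambda u,v:(250+(u-400)/4,195+(v-300)/4); D=lambda u,v:(240+u/4,220+v/4)
P={}
for n,a,b in [("edge-",S(495,355),D(268,243)),("edge+",S(675,403),D(222,112)),("front-",S(448,522),D(400,338)),("front+",S(652,578),D(342,180))]:
    P[n],e=tri(ray("scene",a),ray("side",b)); print(n,P[n],e)
print({n:plane("scene",S(*q),z) for n,q,z in [("f-",(448,518),.01),("f+",(653,573),.01)]})
for a,b in(("edge-","edge+"),("front-","front+")):
    d=P[b]-P[a]; y=np.degrees(np.arctan2(-d[0],d[1])); print(a,np.linalg.norm(d),"yaw",y,(P[a]+P[b])/2, "in stand",SR.T@((P[a]+P[b])/2-SO))
# in-hand tablet, wrist view
T=np.load("w4.npy"); im=cv2.imread("pics/wrist4.png"); g=cv2.cvtColor(im,cv2.COLOR_BGR2GRAY)
for v in(80,120,200,240): print(v,g[v,285:350])
print(g[55:85,316])
```

```text
edge- [ 0.5425 -0.2406  0.0938] 0.0016317783954730564
edge+ [ 0.5693 -0.1251  0.092 ] 0.0026026051324696603
front- [ 0.6147 -0.2681  0.005 ] 0.00018105456045206718
front+ [ 0.6475 -0.1329  0.0079] 0.004430887540913921
{'f-': array([ 0.6148, -0.2676,  0.01  ]), 'f+': array([ 0.6431, -0.131 ,  0.01  ])}
edge- 0.11853773235539788 yaw -13.079266828438259 [ 0.5559 -0.1828  0.0929] in stand [-0.0319 -0.0002  0.0929]
front- 0.13911733772371526 yaw -13.644138967008422 [ 0.6311 -0.2005  0.0064] in stand [ 0.0453 -0.0001  0.0064]
80 [229 229 228 229 230 230 232 233 234 237 236 237 236 235 236 238 228 158
 143 167 190 206 207 208 208 208 208 209 210 210 210 211 212 212 211 213
 214 215 214 215 216 218 214 201 184 161 178 236 233 232 233 231 229 227
 231 232 234 235 235 234 234 233 230 230 230]
120 [117 119 119 118 118 177 242 239 235 234 232 230 230 231 231 232 228 182
 127 157 179 198 206 207 208 208 208 208 208 209 210 211 210 212 213 213
 213 215 215 216 216 216 211 194 175 160 199 233 229 228 229 228 227 228
 229 229 227 226 227 229 230 229 232 232 231]
200 [155 160 158 157 158 158 159 159 155 156 158 158 158 156 158 156 160 153
 135 139 164 188 202 205 206 206 205 206 209 207 205 209 209 209 210 210
 212 213 214 213 213 212 195 181 163 136 153 160 244 252 248 247 247 247
 247 247 248 249 232 225 228 228 227 228 227]
240 [131 155 159 158 156 158 157 157 156 158 157 151 157 241 252 248 248 251
 255 127  78  95  99 104 101 101 103 100 101 100 101 101 102 100 101 103
  99 101 102  99 102  99  86  90 204 255 249 247 247 247 247 247 247 247
 247 248 249 234 218 218 218 221 224 224 226]
[233 234 233 231 232 230 229 231 231 232 234 235 155 157 183 203 215 211
 212 213 212 211 212 214 211 211 212 211 212 213]
```

```bash
cat >> h.py <<'E'
TZ=.127  # tablet lower edge ahead of TCP along tool z
def place(xs,zs,lean,ys=0,xo=0.0,yaw=-13.3):
    "TCP pose for tablet origin at stand (xs,ys,zs) mm leaning back by lean deg; xo: tablet centre along tool x"
    R0=Rt(yaw); ax=SR@np.array([0,1.,0]); R=Rn.from_rotvec(-np.radians(lean)*ax).as_matrix()@R0
    p=SO+SR@np.array([xs,ys,zs])/1e3-R@np.array([xo,0,TZ]); return p,R
E
python3 - <<'E'
from h import *
T=np.load("w4.npy"); o,d=ray("wrist",(317,67),np.eye(4)); print("end",o+d*((-.023-o[2])/d[2]))
o,d=ray("wrist",(317,200),np.eye(4)); print(o+d*((-.023-o[2])/d[2]))
p,R=place(15,40,22); print(p); print(R)
print(R[:,2])
for q in (.08,.0): pass
s=ctrl.get_state(); print(s['joint_positions'])
p0=T[:3,3]
# waypoint: over stand, upright, bottom z 100
p1,R1=place(15,110,0); print(p1); d,w=go(p1,R1,s)
p2,R2=place(15,60,22); go(p2,R2,s)
E
```

```text
end [ 0.0987  0.0002 -0.023 ]
[ 0.0539  0.0003 -0.023 ]
[ 0.5553 -0.1825  0.1578]
[[ 0.23    0.9023  0.3646]
 [ 0.9732 -0.2133 -0.0862]
 [-0.      0.3746 -0.9272]]
[ 0.3646 -0.0862 -0.9272]
[-0.3478  0.3295 -0.0264  1.3772  0.0066  1.4201 -0.165 ]
[ 0.6016 -0.1935  0.237 ]
travel [-0.3939 -0.1123  0.0276] turn [ 0.7572 -0.4317 25.2489] n 9.0
travel [-0.3739 -0.1562  0.0863] turn [-20.884   -5.2711  24.8425] n 9.0
```

>>> step_arm:
  commands:
    - {"travel":[-0.025,-0.007,0],"turn":[0,0,1]}
    - {"travel":[-0.065,-0.018,0],"turn":[0,0,3]}
    - {"travel":[-0.11,-0.03,0],"turn":[0,0,6]}
    - {"travel":[-0.155,-0.043,0],"turn":[0,0,9]}
    - {"travel":[-0.2,-0.056,0],"turn":[0,0,12.6]}

```text
time: 11.05
position: [0.613, 0.0047, 0.261]
tool_rot: [-2.237, -2.205, -0.009]
ft_force: [0.1, -0.0, -4.2]
grip_width: 0.112
grip_force: 34.9
```

Run:
```python
from h import *
s=ctrl.get_state(); print(s['time'],s['grip_force'],s['ft_force'],s['position'])
p1,R1=place(10,115,12,xo=-.0013); go(p1,R1,s)
```

```text
11.05 34.94330595305655 [ 0.1319 -0.0469 -4.2035] [0.613  0.0047 0.261 ]
travel [-0.1903 -0.0391  0.0207] turn [-11.7814  -1.6009  12.4074] n 4.0
```

>>> step_arm:
  commands:
    - {"travel":[-0.04,-0.008,0],"turn":[-2,-0.3,2]}
    - {"travel":[-0.085,-0.017,0.005],"turn":[-5,-0.6,5]}
    - {"travel":[-0.13,-0.027,0.01],"turn":[-8,-1,8]}
    - {"travel":[-0.17,-0.035,0.015],"turn":[-10.5,-1.4,11]}
    - {"travel":[-0.19,-0.039,0.02],"turn":[-11.8,-1.6,12.4]}

```text
time: 11.55
position: [0.5693, -0.1879, 0.2394]
tool_rot: [2.334, 1.836, 0.193]
ft_force: [-0.2, -0.2, -3.3]
grip_width: 0.12
grip_force: 34.9
```

Run:
```python
from h import *
s=ctrl.get_state(); print(s['time'],s['grip_force'],s['ft_force'],s['position'])
p1,R1=place(15,45,22,xo=-.0013); go(p1,R1,s)
```

```text
11.55 34.946230475907214 [-0.2351 -0.2189 -3.2981] [ 0.5693 -0.1879  0.2394]
travel [ 0.0033 -0.0306  0.0719] turn [-9.9672  0.1207 -0.2988] n 2.0
```

>>> step_arm:
  commands:
    - {"travel":[0.001,-0.008,0.015],"turn":[-2.5,0,0]}
    - {"travel":[0.002,-0.016,0.035],"turn":[-5,0,0]}
    - {"travel":[0.003,-0.024,0.055],"turn":[-7.5,0,-0.2]}
    - {"travel":[0.003,-0.03,0.072],"turn":[-10,0,-0.3]}
    - {"travel":[0.003,-0.03,0.072],"turn":[-10,0,-0.3]}

```text
time: 12.05
position: [0.554, -0.1748, 0.1583]
tool_rot: [2.213, 1.764, 0.334]
ft_force: [-1.0, 0.1, -5.5]
grip_width: 0.113
grip_force: 34.9
```

```bash
cat > pl.py <<'E'
from h import *
import sys
s=ctrl.get_state(); T=pose(s); print(s['time'],s['grip_force'],"F stand",SR.T@s['ft_force'])
p=SR.T@(T@np.array([-.0013,0,TZ,1])-np.r_[SO,1][:4]*[1,1,1,1])[:3] if 0 else SR.T@((T@np.array([-.0013,0,TZ,1]))[:3]-SO)
print("tablet origin mm",p*1e3,"lean",np.degrees(np.arcsin((T[:3,1])[2])),"heading",np.degrees(np.arctan2(T[1,1],T[0,1])))
for a in sys.argv[1:]:
    x,z,l=map(float,a.split(',')); print(a); go(*place(x,z,l,xo=-.0013),s)
E
python3 pl.py 15,25,22 15,15,22 15,12,22
python3 - <<'E'
from h import *
for n in("side","scene"):
    im=ctrl.get_image(n); cv2.imwrite(f"pics/{n}5.png",im[:,:,::-1])
a=cv2.imread("pics/side5.png"); b=cv2.imread("pics/scene5.png")
cv2.imwrite("pics/c5.png",np.hstack([cv2.resize(a[210:330,250:370],(400,400),interpolation=cv2.INTER_CUBIC),cv2.resize(b[180:280,240:340],(400,400),interpolation=cv2.INTER_CUBIC)]))
E
```

```text
12.05 34.91062449698802 F stand [-0.9633 -0.0828 -5.5356]
tablet origin mm [10.8107  6.26   40.1166] lean 21.438111398762363 heading -12.88382797123524
15,25,22
travel [-0.0059 -0.0029  0.0156] turn [-0.5619 -0.1659  0.3866] n 1.0
15,15,22
travel [-0.0059 -0.0066  0.0249] turn [-0.5619 -0.1659  0.3866] n 1.0
15,12,22
travel [-0.0059 -0.0077  0.0277] turn [-0.5619 -0.1659  0.3866] n 1.0
```

View pics/c5.png

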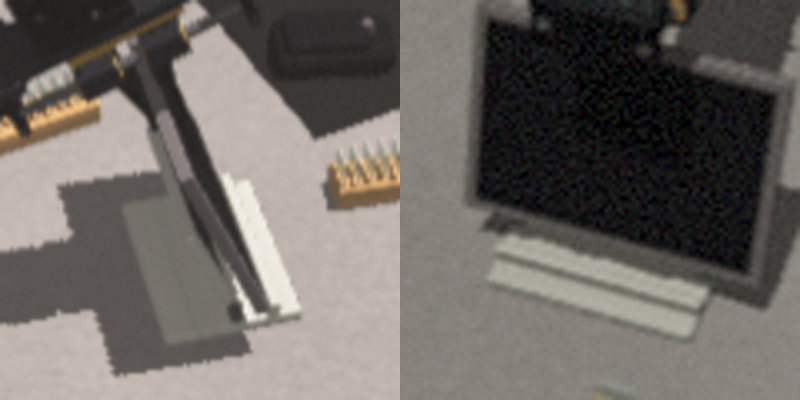

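The side and scene crops show the tablet leaning parallel to the backrest, above the groove and with its screen away from the robot. Its lower corners are at (472,205) and (757,275) in the right panel and (263,312) in the left one. I'll check where that puts the lower edge.

```bash
python3 - <<'E'
from h import *
a=(240+72/4,180+207/4); b=(250+264/400*120,210+313/400*120)
p,e=tri(ray("scene",a),ray("side",b)); print("front -y corner",SR.T@(p-SO)*1e3,e)
s=ctrl.get_state();T=pose(s)
print("expected", SR.T@((T@np.array([-.1013,.005,TZ,1]))[:3]-SO)*1e3, "+y", SR.T@((T@np.array([.0987,.005,TZ,1]))[:3]-SO)*1e3)
z=(T@np.array([.0987,.005,TZ,1]))[2]
print("+y from scene", SR.T@(plane("scene",(240+357/4,180+275/4),z)-SO)*1e3)
E
python3 pl.py 15,25,22 14,14,22
```

```text
front -y corner [ 12.4474 -90.3774  37.3521] 0.001475907742462886
expected [ 22.9304 -93.5975  48.45  ] +y [ 21.4435 106.397   48.4726]
+y from scene [  9.919  102.2527  48.4726]
12.15 34.92741511494387 F stand [ 1.3007 -0.6253 -4.6161]
tablet origin mm [17.5521  6.3655 46.5859] lean 22.028809576358288 heading -12.876669003043245
15,25,22
travel [-0.006  -0.0104  0.019 ] turn [ 0.0288 -0.1657  0.3925] n 1.0
14,14,22
travel [-0.006  -0.0155  0.0289] turn [ 0.0288 -0.1657  0.3925] n 1.0
```

>>> step_arm:
  commands:
    - {"travel":[-0.003,-0.005,0.008],"turn":[0,0,0]}
    - {"travel":[-0.006,-0.0105,0.018],"turn":[0,0,0.4]}
    - {"travel":[-0.006,-0.0105,0.018],"turn":[0,0,0.4]}
    - {"travel":[-0.006,-0.0105,0.018],"turn":[0,0,0.4]}

```text
time: 12.55
position: [0.5565, -0.1813, 0.1448]
tool_rot: [2.21, 1.75, 0.346]
ft_force: [0.4, 0.2, -4.1]
grip_width: 0.111
grip_force: 34.9
```

```bash
python3 pl.py 14,14,22 14,11,22
```

```text
12.55 34.92492201126879 F stand [ 0.3822  0.2675 -4.1254]
tablet origin mm [16.3217  0.5317 27.2271] lean 22.1965170038584 heading -13.298899915541842
14,14,22
travel [-0.0002 -0.0067  0.0114] turn [ 0.1965 -0.1734  0.0013] n 1.0
14,11,22
travel [-0.0002 -0.0078  0.0142] turn [ 0.1965 -0.1734  0.0013] n 1.0
```

>>> step_arm:
  commands:
    - {"travel":[0,-0.003,0.005],"turn":[0,0,0]}
    - {"travel":[0,-0.005,0.0085],"turn":[0,0,0]}
    - {"travel":[0,-0.005,0.0085],"turn":[0,0,0]}
    - {"travel":[0,-0.005,0.0085],"turn":[0,0,0]}

```text
time: 12.95
position: [0.5553, -0.1807, 0.1355]
tool_rot: [2.209, 1.75, 0.347]
ft_force: [0.7, -0.7, -5.5]
grip_width: 0.111
grip_force: 34.9
```

```bash
python3 pl.py 14,14,22 14,11,22
```

```text
12.95 34.92467529606074 F stand [ 0.8263 -0.5539 -5.4764]
tablet origin mm [15.1317  0.9316 17.9416] lean 22.252609974701066 heading -13.264422869959086
14,14,22
travel [-0.0005 -0.002   0.0032] turn [ 0.2526 -0.1904  0.0333] n 1.0
14,11,22
travel [-0.0005 -0.0031  0.006 ] turn [ 0.2526 -0.1904  0.0333] n 1.0
```

>>> step_arm:
  commands:
    - {"travel":[0,-0.0015,0.0025],"turn":[0,0,0]}
    - {"travel":[0,-0.0025,0.005],"turn":[0,0,0]}
    - {"travel":[0,-0.0025,0.005],"turn":[0,0,0]}
    - {"travel":[0,-0.0025,0.005],"turn":[0,0,0]}

```text
time: 13.35
position: [0.5549, -0.1806, 0.13]
tool_rot: [2.209, 1.75, 0.348]
ft_force: [-0.3, -0.5, -4.3]
grip_width: 0.113
grip_force: 34.9
```

```bash
python3 pl.py 14,11,22
```

```text
13.35 34.923887100303546 F stand [-0.1298 -0.5401 -4.3144]
tablet origin mm [14.7423  0.8853 12.4215] lean 22.253557974678216 heading -13.276055762217203
14,11,22
travel [-0.0005 -0.0007  0.001 ] turn [ 0.2535 -0.1901  0.0226] n 1.0
```

>>> step_arm:
  commands:
    - {"travel":[0,-0.0006,0.0014],"turn":[0,0,0]}
    - {"travel":[0,-0.0009,0.002],"turn":[0,0,0]}
    - {"travel":[0,-0.0009,0.002],"turn":[0,0,0]}

```text
time: 13.65
position: [0.5555, -0.1809, 0.1295]
tool_rot: [2.208, 1.749, 0.349]
ft_force: [-5.3, 1.8, 6.1]
grip_width: 0.11
grip_force: 34.9
```

```bash
python3 pl.py 14,11,22
```

```text
13.65 34.898706318560926 F stand [-5.6108  0.5355  6.0764]
tablet origin mm [15.5111  0.7745 12.0791] lean 22.35523520101582 heading -13.296208482228115
14,11,22
travel [-0.0003 -0.001   0.0004] turn [ 0.3552 -0.2036  0.0041] n 1.0
```

>>> step_arm:
  commands:
    - {"travel":[0,-0.0015,-0.001],"turn":[0,0,0]}
    - {"travel":[0,-0.003,-0.0015],"turn":[0,0,0]}
    - {"travel":[0,-0.0035,-0.0015],"turn":[0,0,0]}
    - {"travel":[0,-0.0035,-0.0015],"turn":[0,0,0]}

```text
time: 14.05
position: [0.5525, -0.1801, 0.1291]
tool_rot: [2.207, 1.748, 0.35]
ft_force: [2.4, -0.7, 0.4]
grip_width: 0.109
grip_force: 35.0
```

```bash
python3 pl.py 11.5,11.5,22
```

```text
14.05 35.0392612554424 F stand [ 2.517  -0.1103  0.4497]
tablet origin mm [12.6389  0.8379 11.7096] lean 22.456811464044748 heading -13.275527042026562
11.5,11.5,22
travel [-0.0004 -0.0001 -0.0002] turn [ 0.4568 -0.1862  0.0234] n 1.0
```

>>> step_arm:
  commands:
    - {"travel":[0,-0.0015,-0.0003],"turn":[0,0,0]}
    - {"travel":[0,-0.0015,-0.0003],"turn":[0,0,0]}
    - {"travel":[0,-0.0015,-0.0003],"turn":[0,0,0]}

```text
time: 14.35
position: [0.551, -0.1797, 0.1289]
tool_rot: [2.207, 1.748, 0.35]
ft_force: [3.2, -0.9, 3.0]
grip_width: 0.111
grip_force: 35.1
```

>>> step_arm:
  commands:
    - {"travel":[0,0,0],"turn":[0,0,0]}
    - {"travel":[0,0,0],"turn":[0,0,0]}
    - {"travel":[0,0,0],"turn":[0,0,0]}
    - {"travel":[0,0,0],"turn":[0,0,0]}
  gripper: 0.18
  force: 5

```text
time: 14.75
position: [0.549, -0.1793, 0.1269]
tool_rot: [2.211, 1.751, 0.346]
ft_force: [-0.3, -0.0, 0.6]
grip_width: 0.178
grip_force: 0.0
```

```bash
python3 pl.py
python3 - <<'E'
from h import *
for n in("side","scene"):
    im=ctrl.get_image(n); cv2.imwrite(f"pics/{n}6.png",im[:,:,::-1])
a=cv2.imread("pics/side6.png"); b=cv2.imread("pics/scene6.png")
cv2.imwrite("pics/c6.png",np.hstack([cv2.resize(a[210:330,250:370],(400,400),interpolation=cv2.INTER_CUBIC),cv2.resize(b[180:280,240:340],(400,400),interpolation=cv2.INTER_CUBIC)]))
E
```

```text
14.75 0.0 F stand [-0.3108 -0.1152  0.6325]
tablet origin mm [8.4222 0.8292 9.2443] lean 22.155735891790034 heading -13.279372710141072
```

View pics/c6.png

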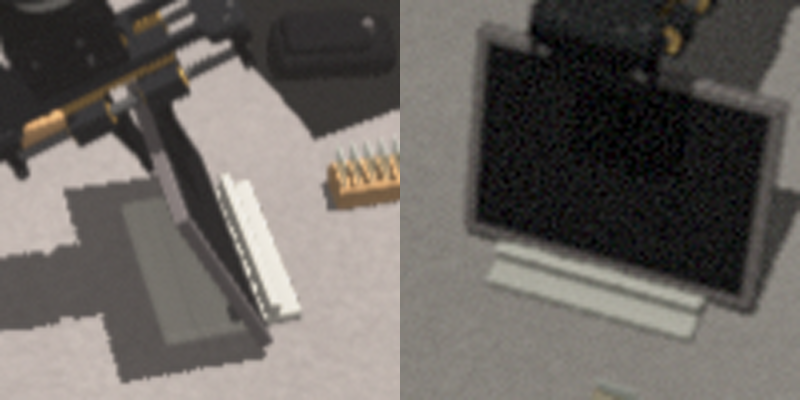

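The tablet sits in the groove behind the lip, leaning on the backrest and centred, with its screen outward. I'll open wider and withdraw along the tool axis.

>>> step_arm:
  commands:
    - {"travel":[0,0,0],"turn":[0,0,0]}
    - {"travel":[0,0,0],"turn":[0,0,0]}
    - {"travel":[0,0,0],"turn":[0,0,0]}
    - {"travel":[0,0,0],"turn":[0,0,0]}
    - {"travel":[0,0,-0.005],"turn":[0,0,0]}
  gripper: 0.45

```text
time: 15.35
position: [0.5475, -0.1788, 0.1317]
tool_rot: [2.21, 1.751, 0.346]
ft_force: [-0.1, -0.6, -0.3]
grip_width: 0.434
grip_force: 0.0
```

>>> step_arm:
  commands:
    - {"travel":[0,0,-0.02],"turn":[0,0,0]}
    - {"travel":[0,0,-0.05],"turn":[0,0,0]}
    - {"travel":[0,0,-0.09],"turn":[0,0,0]}
    - {"travel":[0,0,-0.12],"turn":[0,0,0]}
    - {"travel":[0,0,-0.12],"turn":[0,0,0]}

```text
time: 15.85
position: [0.5051, -0.1696, 0.2492]
tool_rot: [2.203, 1.744, 0.356]
ft_force: [0.2, 0.9, 0.1]
grip_width: 0.45
grip_force: 0.0
```

Run:
```python
from h import *
for n in("side","scene"):
    im=ctrl.get_image(n); cv2.imwrite(f"pics/{n}7.png",im[:,:,::-1])
    o=cv2.imread(f"pics/{n}6.png").astype(int); d=np.abs(im[:,:,::-1].astype(int)-o).sum(2)>90
    x0,y0,x1,y1=(300,270,350,320) if n=="side" else (255,225,330,265)
    print(n,"changed px at tablet foot",d[y0:y1,x0:x1].sum())
    g=cv2.cvtColor(im,cv2.COLOR_RGB2GRAY)
# thick tablet / bystanders vs first scene picture
a=cv2.imread("pics/scene0.png").astype(int); b=cv2.imread("pics/scene7.png").astype(int); d=np.abs(a-b).sum(2)>90
for n,(x0,y0,x1,y1) in dict(rack_a=(355,205,385,255),rack_b=(270,280,305,320),mouse=(325,290,375,340),jar=(425,295,460,335),box=(170,190,225,235),thick=(415,175,515,232)).items(): print(n,d[y0:y1,x0:x1].sum())
s=ctrl.get_state(); print(s['time'],s['position'],s['ft_force'])
```

```text
side changed px at tablet foot 0
scene changed px at tablet foot 2
rack_a 0
rack_b 0
mouse 1
jar 0
box 0
thick 4
15.95 [ 0.5037 -0.169   0.2443] [ 0.3735 -0.6231 -1.3268]
```

```bash
python3 - <<'E'
from h import *
a=(240+70/4,180+233/4); b=(250+269*.3,210+343*.3)
p,e=tri(ray("scene",a),ray("side",b)); print("front -y bottom",SR.T@(p-SO)*1e3,e)
a2=(240+83/4,180+25/4)
print("+y bottom",SR.T@(plane("scene",(240+350/4,180+310/4),p[2])-SO)*1e3,"top -y at z .15",SR.T@(plane("scene",a2,.15)-SO)*1e3)
E
python3 -c "
from bench import ctrl
print(ctrl.close_job())"
```

```text
front -y bottom [ 15.3956 -93.8084   9.4866] 0.0010995322306139854
+y bottom [12.6879 99.1603  9.4866] top -y at z .15 [-46.8857 -96.3173 150.    ]
the job is handed in; nothing more can be done
None
```

The job is handed in after about 16 s: the backrest is up at its stop and the slim tablet leans in the groove, centred within about 3 mm, square, and screen outward. The other objects show no movement in the final scene picture, but the hand-in returned no verdict.

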